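# Lock check and valve setting on a bench air station

## Robot

A 6-joint arm with a two-finger parallel gripper is mounted at the origin on the work surface. World frame = base frame: x ahead of the robot, y to its left, z up, the work surface at z = 0. Lengths are in m, angles in rad, forces in N, time in s.
With the tool pointing down it reaches from about 0.25 to 0.725 m from the base axis. Payload 4 kg.
Tool frame: the origin (TCP) lies midway between the tips of the shut fingers; the grasp point (between the pads) lies pinch_z behind it (pinch_z is the distance from the TCP to the grasp point, in m); z points along the fingers, y is the direction in which the jaws open and shut (so a half turn about z gives the same grasp; the last joint's range is limited). The gripper opens to 85 mm and grips with 20 to 120 N. Pads are 22 mm wide; open, the fingers measure 114 mm over their backs; the gripper's body (76 mm by 85 mm) begins 54 mm behind the grasp point. The pads swing forward as they close: fully open they stand 13 mm farther back than shut.
Start: joints at [-1.261, 0.241, 0.005, 1.335, 0, 1.571], TCP at [0.152, -0.476, 0.231] pointing down, gripper open.
Joint ranges: [-2.72, 2.72], [-1.05, 1.87], [-1.09, 1.28], [-1.99, 2.15], [-1.42, 1.44], [-3.14, 3.14]. Speed limits (rad/s): [2.79, 2.79, 3.14, 3.14, 3.14, 3.14].

## Interface

Orientations are given as a unit quaternion [x, y, z, w].
In Python, from workcell import * gives the robot as it stands.
- The arm moves only by the tool move_arm, never from a script. Its argument "motion" is a list of rows, each a list of 3 entries, a list of its own where there are three numbers: the finger opening in mm, from 0 to 85.4, then the shift along the tool's x, y, z in units of 50 mm (1.0 is 50 mm), then the turn about the tool's z in units of 6 degrees (1.0 is 6 degrees). In form: [[claw, [dx, dy, dz], roll], ...]. A call has exactly 10 rows; each row is the pose to reach, as a shift and turn from the pose commanded when the call began, along the tool's axes at that moment; what a row does not reach only later rows make up. A row lasts 1/10 s, in which the tool goes at most 50 mm and 8.59 degrees, less where a joint would pass 70% of its speed; a pose out of reach is approached as far as the arm can. A call with a gripper value outside its range is refused whole. The fingers move at their own pace and stop on an object; the grip force is fixed at half the most. Time passes only in rows, so rows that repeat a pose let the fingers close, or fill a call up. It gives the time, the measured TCP pose, the force and the opening at its end, in the units of the state.
- get_obs(): the state, without advancing time (a new reading comes with each control period).
- camera(name): name is "side" or "top"; returns a dict with "color" (384x512x3 uint8, red, green, blue), "fx", "fy", "cx", "cy" (pixels), "rvec" (rotation vector, rad) and "tvec" (3), from world to camera coordinates, as OpenCV has them. Camera axes: x right, y down, z forward; pixel columns grow to the right and rows downward; lengths in m; the calibration is good to about 2 mm. A picture is of the moment at which its call begins. There is no depth.
- job_done(): hands the job in, once; it reports no verdict.
The state is a dict: "clock": time; "joint_pos": joint angles; "joint_vel": joint speeds; "tau": joint torques, N m; "eef_pos": TCP position; "tool_rot": TCP orientation; "ft_force": force on the tool from outside, world axes, zero at the start; "ft_torque": the same for the moment, N m; "grip_width": finger opening in m.
Only numpy, scipy, OpenCV 4.12 (cv2) and the standard library are available. Lean on these libraries where they do the work, as an engineer would, in place of code of your own. Each camera call takes 0.05 s, during which the arm holds its last target.

## Task

Put this bench's air station into service: with the valve still shut, take the plug-in pressure gauge and tug it straight up with about 12 N, steadily for half a second, to be sure that its quick coupler has locked (never as much as 25 N), and let it go. Then open the valve: turn its black handle counter-clockwise until the red pointer stands in line with the green set marker, without running past it, and let go. Leave the marker and everything else on the bench as they are.

Things in the scene. Friction and masses are not known exactly. Their poses are not given: they have to be found in the camera images.
- manifold: Fixed air manifold: aluminium block 46 x 240 mm on a dark base plate 74 x 290 x 8 mm, block top 48 mm above the bench. Origin: centre of the plate's underside; y runs along the block, z up. In this frame the valve's upright axis is at x = 0, y = +75 mm, the quick coupler with the gauge at x = 0, y = -75 mm; a copper pipe leaves at the -y end. Place and yaw vary.
- valve_axis (a point): Point on the valve's upright axis at mid-height of its handle, 92 mm above the bench (manifold's axes). Under the handle lies a white scale disc, 88 mm across, top 62 mm above the bench, with the green marker up to 67 mm: keep fingertips above 70 mm here.
- valve (a joint): Opening of the valve, rad: 0 shut (stop; pointer along the manifold's +x), grows counter-clockwise seen from above, stop at 3.1. Starts at 0 to 0.2. Handle: black bar 72 mm long, 12 mm wide, 20 mm tall (82 to 102 mm above the bench), centred on the axis on a 10 mm stem. It turns with a steady friction of 0.15 N m and stays where left.
- pointer (a point): Tip of the red nose at one end of the black handle, 44 mm from the valve axis, 92 mm above the bench; a red stripe on the bar's top runs towards it. x axis: outwards along the bar; z up.
- marker_tip (a point): Outer end of the green set marker, a rider 10 mm wide on the scale disc's rim, 54 mm from the valve axis, 67 mm above the bench. x axis: outwards from the valve axis; y counter-clockwise; z up. It is 1.8 to 2.85 rad counter-clockwise of the pointer's start: more than most wrists turn in one grasp, so let go and take the bar again. It sits stiffly on the disc.
- gauge: Plug-in pressure gauge, 0.2 kg or so, upright on the quick coupler; origin on the coupler's upright axis, 0 to 10 mm above the bench. x axis: axis of the round case, out of the white dial. It swivels about the upright axis and starts within 0.5 rad of the manifold's x.
- coupler (a point): Upright axis of the quick coupler, 74 mm above the bench, fixed to the manifold. Above it a steel locking sleeve, 32 mm across, its top at 94 to 99 mm. The gauge's plug floats up to 5 mm axially with seal drag (5 to 6.5 N to lift it, weight included) and starts anywhere in the float; the height of the lock also differs by up to 5 mm. So the lift needed is unknown: the pull must be felt.
- sleeve (a joint): Rise in m of the coupler's spring-loaded locking sleeve as the plug pulls on its lock: 0 at rest. Once the float is used up, the upward pull on the gauge is about 3 N (weight) plus 5 N for each mm of rise, 12 N at 1.8 mm; it springs back when let go.
- gauge_case (a point): Centre of the gauge's round steel case: 56 mm diameter in an upright plane, 30 mm deep along the gauge's x (flat faces front and back, to be pinched from above), 148 to 158 mm above the bench at rest; case top 28 mm higher. Below it a brass stem 16 mm wide.
- cassette: Bystander: loose steel instrument cassette 205 x 145 x 30 mm with yellow rails and blue-handled instruments, 0.9 kg. Origin: centre of its underside. It may stand on either side of the manifold.
- articulator: Bystander: loose dental articulator (aluminium frame with two plaster casts), about 110 x 90 mm, 125 mm tall, 0.7 kg. Origin: centre of its underside. On the other side of the manifold from the cassette.

How it is judged:
On the way:
1. With the valve still shut (opened less than 0.3 rad), the gauge is pulled up against its lock with 8 to 17 N, for 0.3 s (told by the rise of the sprung sleeve) (contact force between the fingers and gauge above 1 N and value of joint sleeve between 0.00105 and 0.00285 m and value of joint valve below 0.3 rad), for 0.3 s.
At the end, for the whole second after the job is handed in: The valve handle is at rest with its pointer tip within 4.5 mm (about 6 degrees) sideways of the line from the valve axis through the green marker, on the marker's side, and the coupler's sleeve is back down (within 0.4 mm), no longer pulled (y of pointer in the frame of marker_tip between -0.0045 and 0.0045 m and x of pointer in the frame of marker_tip above -0.02 m and not (velocity of joint valve above 0.02 rad/s) and velocity of joint valve above -0.02 rad/s and value of joint sleeve below 0.0004 m); the robot touches nothing.
It fails at once if The pointer runs past the marker by more than 11.5 mm (15 degrees) (y of pointer in the frame of marker_tip above 0.0115 m).
It fails at once if The gauge is pulled up with 25 N or more (the sleeve rises by more than 4.5 mm) (value of joint sleeve above 0.0045 m).
It fails at once if The green marker is shifted by more than 4 mm (distance of marker_tip from where it was at the start of the episode above 0.004 m).
It fails at once if The cassette or the articulator is moved by more than 15 mm (distance of any of cassette, articulator from where it was at the start of the episode above 0.015 m).
It also fails if it takes over 67 s, if anything falls off the work surface, if the arm or the gripper's body presses on something with over 40 N, if the wrist force passes 120 N, or if a joint passes its speed limit or range.

## Working session

There is one attempt and no reset: what is moved stays moved. The work goes in short steps, Python scripts to look and compute and a tool call to move; the robot and the scene stay as the last step left them, time stands still between calls to the robot, and variables do not carry over. Pictures are saved under pics/ and viewed, and the job is handed in when it is done.

Besides the shell and the picture viewer there is one more tool, called after "Emit:" by a JSON object that holds its "method" and its "body". move_arm: Moves the arm, as the interface text tells. Its arguments: {"type":"object","properties":{"motion":{"type":"array","items":{"type":"array"}}},"required":["motion"]}

```bash
mkdir -p pics; ls
python3 - <<'E'
from workcell import *
import cv2,json
o=get_obs(); print(o)
for n in("side","top"):
    c=camera(n); cv2.imwrite(f"pics/{n}0.png",cv2.resize(c["color"][:,:,::-1],None,fx=1.5,fy=1.5,interpolation=cv2.INTER_CUBIC)); cv2.imwrite(f"pics/{n}_raw0.png",c["color"][:,:,::-1])
    print(n,{k:c[k] for k in c if k!="color"})
try: print(pinch_z)
except Exception as e: print(e)
E
```

```text
pics
{'clock': 0.0, 'joint_pos': array([-1.26096694e+00,  2.41470490e-01,  3.68155362e-03,  1.33519502e+00,
        5.33633275e-06,  1.57076896e+00]), 'joint_vel': array([ 4.87434332e-05, -1.22191061e-03,  1.24700073e-04, -5.44175702e-05,
       -6.62173869e-04,  1.64795718e-04]), 'tau': array([ 1.19044907e-03, -3.72318113e+01,  2.52408975e+01,  1.70930894e-02,
       -4.03901970e-05, -5.60976460e-06]), 'eef_pos': array([ 0.15225085, -0.47557144,  0.23036796]), 'tool_rot': array([ 9.88021994e-01,  1.54309242e-01, -1.66120151e-04, -1.08113071e-03]), 'ft_force': array([-0.58075879,  0.10210776, -0.62893599]), 'ft_torque': array([0.01277811, 0.0124196 , 0.0201521 ]), 'grip_width': 0.08525406967475603}
side {'fx': 407.55794091603127, 'fy': 407.55794091603127, 'cx': 252.77337072554124, 'cy': 190.56869955566583, 'rvec': array([ 0.54340869, -2.74044563,  1.04681692]), 'tvec': array([0.52021299, 0.23619999, 1.01113537])}
top {'fx': 478.4228186673514, 'fy': 478.4228186673514, 'cx': 246.78418583173863, 'cy': 186.69396968953788, 'rvec': array([ 2.16371867, -2.11065022,  0.18460349]), 'tvec': array([-0.00632712,  0.56929692,  1.38172164])}
0.0187
```

View pics/side0.png

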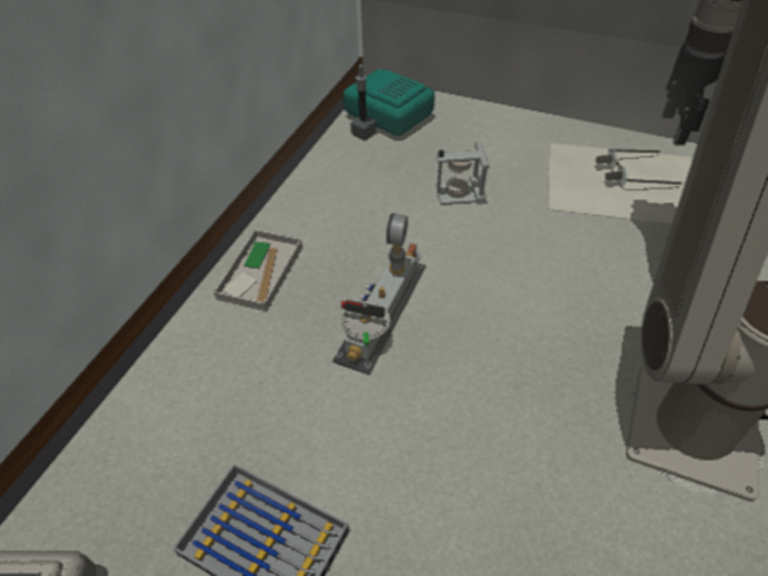

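View pics/top0.png

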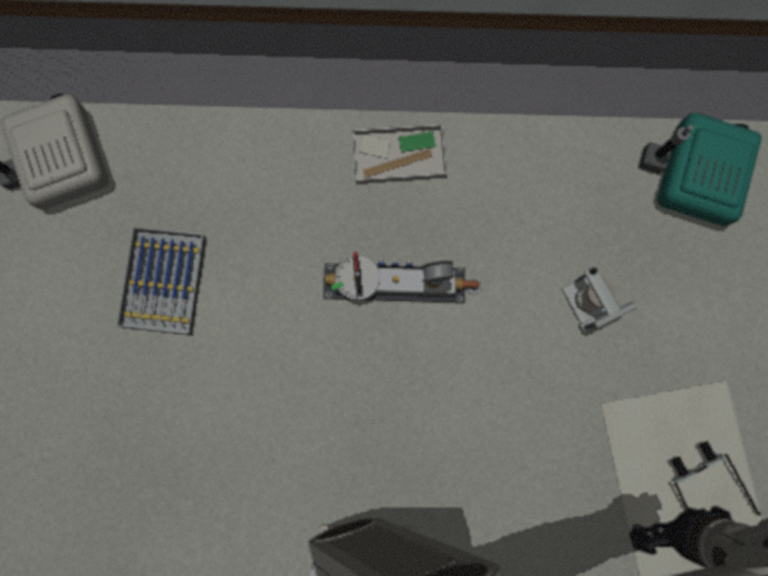

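The side view shows the manifold at about (380,300), with the gauge at (397,230) and the handle at (362,308). In the top view the scale disc is at (357,278), the gauge at (438,272), the green marker at (337,286) and the red nose at (356,258). I'll zoom in on both and cast rays.

```bash
cat > h.py <<'E'
import numpy as np, cv2
from workcell import *
def cam(n):
    c=camera(n); c["R"]=cv2.Rodrigues(np.array(c["rvec"]))[0]; c["C"]=-c["R"].T@c["tvec"]; return c
def ray(c,u,v):
    d=c["R"].T@np.array([(u-c["cx"])/c["fx"],(v-c["cy"])/c["fy"],1.]); return d/np.linalg.norm(d)
def onz(c,u,v,z):
    d=ray(c,u,v); return c["C"]+d*(z-c["C"][2])/d[2]
def tri(c1,p1,c2,p2):
    A=np.zeros((3,3));b=np.zeros(3);D=[]
    for c,p in((c1,p1),(c2,p2)):
        d=ray(c,*p);P=np.eye(3)-np.outer(d,d);A+=P;b+=P@c["C"]
    X=np.linalg.solve(A,b)
    g=[np.linalg.norm(np.cross(X-c["C"],ray(c,*p))) for c,p in((c1,p1),(c2,p2))]
    return X,sum(g)
def proj(c,X):
    p=c["R"]@np.asarray(X)+c["tvec"]; return np.array([c["fx"]*p[0]/p[2]+c["cx"],c["fy"]*p[1]/p[2]+c["cy"]])
def crop(c,x0,y0,w,h,s,fn):
    im=c["color"][y0:y0+h,x0:x0+w,::-1]; cv2.imwrite(fn,cv2.resize(im,None,fx=s,fy=s,interpolation=cv2.INTER_CUBIC))
def masks(c,roi):
    x0,y0,w,h=roi; im=c["color"].astype(int); r,g,b=im[...,0],im[...,1],im[...,2]
    m={"red":(r>90)&(g<60)&(b<60),"green":(g>100)&(r<90)&(b<110)}
    out={}
    for k,v in m.items():
        z=np.zeros_like(v); z[y0:y0+h,x0:x0+w]=v[y0:y0+h,x0:x0+w]
        ys,xs=np.nonzero(z); out[k]=(xs.mean(),ys.mean(),len(xs)) if len(xs) else None
    return out
E
python3 - <<'E'
from h import *
t=cam("top"); s=cam("side")
crop(t,205,155,130,60,6,"pics/tz.png"); crop(s,210,130,90,125,4.8,"pics/sz.png")
print(t["C"],s["C"])
print(masks(t,(205,155,130,60)),masks(s,(210,130,90,125)))
print(onz(t,238,185,.062),onz(t,310,190,.0))
E
```

```text
[0.33257087 0.01342215 1.45688372] [0.27024555 0.65758062 0.91834732]
{'red': (np.float64(262.2), np.float64(179.13333333333333), 15), 'green': (np.float64(224.1818181818182), np.float64(190.04545454545453), 22)} {'red': (np.float64(232.91666666666666), np.float64(201.66666666666666), 12), 'green': (np.float64(243.66666666666666), np.float64(224.54166666666666), 24)}
[0.57125212 0.03396342 0.062     ] [ 0.57187975 -0.1877581   0.        ]
```

View pics/tz.png

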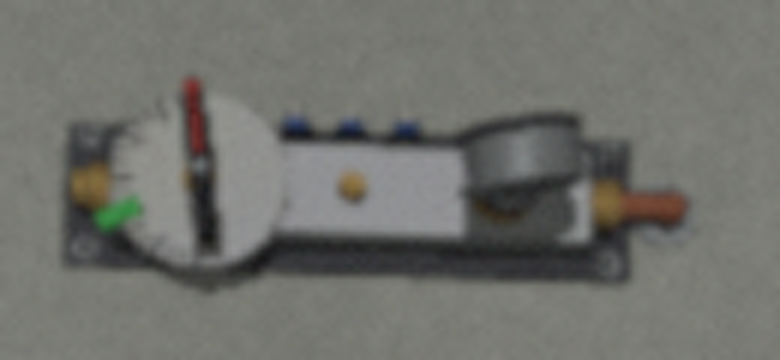

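View pics/sz.png

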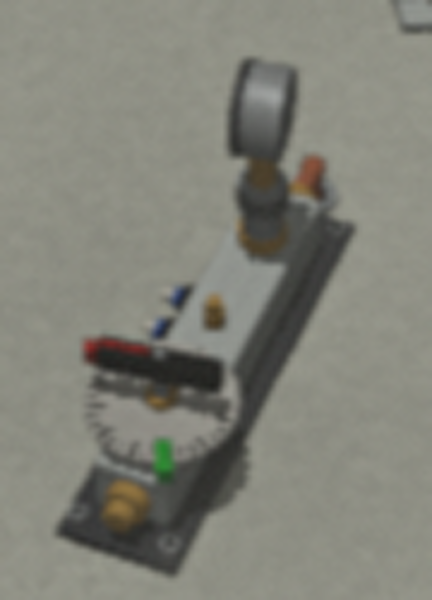

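Run:
```python
from h import *
t=cam("top"); s=cam("side")
T=lambda x,y:(205+(x+.5)/6-.5,155+(y+.5)/6-.5)
S=lambda x,y:(210+(x+.5)/4.8-.5,130+(y+.5)/4.8-.5)
cs=[onz(t,*T(*p),.008) for p in[(68,125),(65,265),(628,282),(632,140)]]
for c in cs: print("corner",c)
c=np.mean(cs,0); print("centre",c, [np.linalg.norm(cs[i]-cs[(i+1)%4]) for i in range(4)])
ydir=(cs[0]+cs[1]-cs[2]-cs[3]); ydir/=np.linalg.norm(ydir); xdir=np.array([ydir[1],-ydir[0],0])
print("x",xdir,"yaw",np.arctan2(xdir[1],xdir[0]))
v=c+.075*ydir; g=c-.075*ydir
print("valve",v,"coupler",g)
d=[onz(t,*T(*p),.062) for p in[(112,179),(285,179),(199,92),(199,266)]]
print("disc",(d[0]+d[1])/2,(d[2]+d[3])/2,np.linalg.norm(d[0]-d[1]),np.linalg.norm(d[2]-d[3]))
print("red tip",onz(t,*T(193,80),.092),"handle end",onz(t,*T(208,250),.100), "stereo", tri(t,T(193,84),s,S(88,350)))
print("green",onz(t,*T(118,213),.067),tri(t,T(118,213),s,S(164,460)))
# gauge case top rear/front: top view rim centre at case top
print("gauge case mid", tri(t,T(524,152),s,S(264,108)))
for p in[(465,140),(580,120),(470,190),(580,170)]: print(p,onz(t,*T(*p),.153))
```

```text
corner [0.60870496 0.10359228 0.008     ]
corner [0.53610812 0.1025909  0.008     ]
corner [ 0.53462017 -0.18443956  0.008     ]
corner [ 0.60830772 -0.18631036  0.008     ]
centre [ 0.57193524 -0.04114168  0.008     ] [np.float64(0.07260375143833091), np.float64(0.28703430785166173), np.float64(0.07371129216572), np.float64(0.28990291239521115)]
x [ 0.99999466 -0.00326761  0.        ] yaw -0.003267611262461599
valve [0.57218031 0.03385792 0.008     ] coupler [ 0.57169017 -0.11614128  0.008     ]
disc [0.57297743 0.03498624 0.062     ] [0.5732049  0.03475634 0.062     ] 0.08528856755419788 0.08706336805813816
red tip [0.61647124 0.0385318  0.092     ] handle end [0.53214154 0.02893341 0.1       ] stereo (array([0.61662398, 0.03895692, 0.08938842]), np.float64(0.0032349512376940804))
green [0.55420036 0.07390115 0.067     ] (array([0.556282  , 0.07443262, 0.0618436 ]), np.float64(0.0025579438130285256))
gauge case mid (array([ 0.5743248 , -0.11619559,  0.15361705]), np.float64(0.0013101651784519642))
(465, 140) [ 0.57872969 -0.08905775  0.153     ]
(580, 120) [ 0.58951517 -0.14220561  0.153     ]
(470, 190) [ 0.55534647 -0.09164321  0.153     ]
(580, 170) [ 0.56600637 -0.14233034  0.153     ]
```

```bash
cat >> h.py <<'E'
from scipy.spatial.transform import Rotation as Ro
def plan(x,y,z,yawy):
    o=get_obs(); R=Ro.from_quat(o["tool_rot"]).as_matrix()
    d=R.T@(np.array([x,y,z])-o["eef_pos"])/.05
    cur=np.arctan2(R[1,1],R[0,1]); dy=(yawy-cur+np.pi)%(2*np.pi)-np.pi
    print("t",o["clock"],"pos",o["eef_pos"].round(4),"yawy",cur.round(3),"j",np.round(o["joint_pos"],2),"tilt",R[:,2].round(4))
    print("shift",d.round(3),"roll",round(-np.degrees(dy)/6,2),"F",o["ft_force"].round(2),"w",round(o["grip_width"],4))
E
python3 -c "
from h import *
plan(.5725,-.116,.25,.205)"
```

```text
t 0.3 pos [ 0.1524 -0.476   0.231 ] yawy -1.261 j [-1.26  0.24  0.    1.34 -0.    1.57] tilt [-2.e-04  7.e-04 -1.e+00]
shift [10.198 -4.295 -0.377] roll -14.0 F [ 0.06 -0.44 -0.06] w 0.0855
```

Emit:
{"method": "move_arm", "body": {"motion": [[70,[0.4,-0.2,-0.1],-0.5],[70,[1.1,-0.5,-0.2],-1.5],[70,[1.9,-0.8,-0.37],-2.5],[70,[2.7,-1.1,-0.37],-3.5],[70,[3.5,-1.5,-0.37],-4.5],[70,[4.3,-1.8,-0.37],-5.7],[70,[5.1,-2.15,-0.37],-7],[70,[5.9,-2.5,-0.37],-8],[70,[6.7,-2.8,-0.37],-9],[70,[7.4,-3.1,-0.37],-10]]}}

```text
clock: 1.3
eef_pos: [0.4591, -0.2142, 0.2498]
tool_rot: [0.777, 0.63, 0.0, 0.0]
ft_force: [-0.8, -0.7, -0.6]
grip_width: 0.0698
```

```bash
python3 -c "
from h import *
plan(.5725,-.116,.25,.205)"
```

```text
t 1.3 pos [ 0.4591 -0.2142  0.2498] yawy -0.209 j [-0.44  0.25  0.06  1.38  0.    1.34] tilt [ 4.e-04 -1.e-04 -1.e+00]
shift [ 2.392  1.813 -0.003] roll -3.95 F [-0.8  -0.74 -0.63] w 0.0698
```

Emit:
{"method": "move_arm", "body": {"motion": [[60,[0.5,0.4,0],-0.8],[60,[1.0,0.75,0],-1.7],[60,[1.5,1.1,0],-2.5],[60,[1.9,1.4,0],-3.2],[60,[2.2,1.65,0],-3.7],[60,[2.35,1.75,0],-3.95],[60,[2.35,1.75,0],-3.95],[60,[2.35,1.75,0],-3.95],[60,[2.35,1.75,0],-3.95],[60,[2.35,1.75,0],-3.95]]}}

```text
clock: 2.3
eef_pos: [0.5674, -0.1203, 0.2501]
tool_rot: [0.634, 0.774, -0.0, 0.0]
ft_force: [-0.0, 0.1, -1.9]
grip_width: 0.0597
```

```bash
python3 -c "
from h import *
plan(.5728,-.116,.137,.205)
t=cam('top');s=cam('side')
crop(t,205,135,140,90,5,'pics/t1.png');crop(s,200,60,120,160,3.7,'pics/s1.png')"
```

```text
t 2.3 pos [ 0.5674 -0.1203  0.2501] yawy 0.198 j [-0.21  0.4   0.27  1.45 -0.    1.16] tilt [ 2.e-04 -2.e-04 -1.e+00]
shift [0.063 0.122 2.262] roll -0.06 F [-0.04  0.1  -1.87] w 0.0597
```

View pics/s1.png

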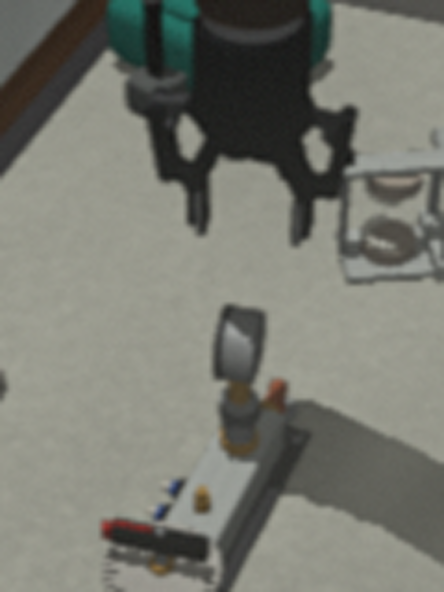

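View pics/t1.png

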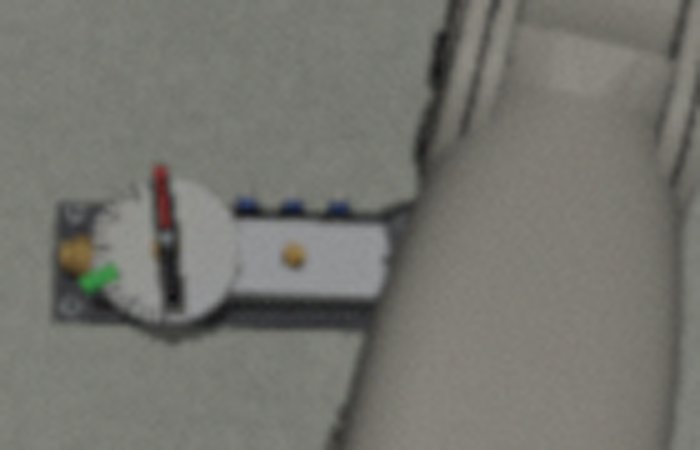

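The side view shows the open fingers at (200,232) and (298,240), straddling the gauge case at (240,335) from above. Next I descend to pinch height.

Emit:
{"method": "move_arm", "body": {"motion": [[60,[0.06,0.12,0.2],0],[60,[0.06,0.12,0.5],0],[60,[0.06,0.12,0.8],0],[60,[0.06,0.12,1.1],0],[60,[0.06,0.12,1.4],0],[60,[0.06,0.12,1.7],0],[60,[0.06,0.12,1.95],0],[60,[0.06,0.12,2.15],0],[60,[0.06,0.12,2.25],0],[60,[0.06,0.12,2.25],0]]}}

```text
clock: 3.4
eef_pos: [0.5729, -0.1153, 0.1365]
tool_rot: [0.633, 0.774, -0.0, -0.001]
ft_force: [-0.0, -0.2, 0.5]
grip_width: 0.06
```

```bash
python3 -c "
from h import *
plan(.5728,-.116,.137,.205)
s=cam('side')
crop(s,200,60,120,160,3.7,'pics/s2.png')"
```

```text
t 3.4 pos [ 0.5729 -0.1153  0.1365] yawy 0.2 j [-0.2   0.46  0.07  1.18  0.    1.17] tilt [-1.3e-03  3.0e-04 -1.0e+00]
shift [-0.014 -0.005 -0.01 ] roll -0.05 F [-0.01 -0.22  0.52] w 0.06
```

View pics/s2.png

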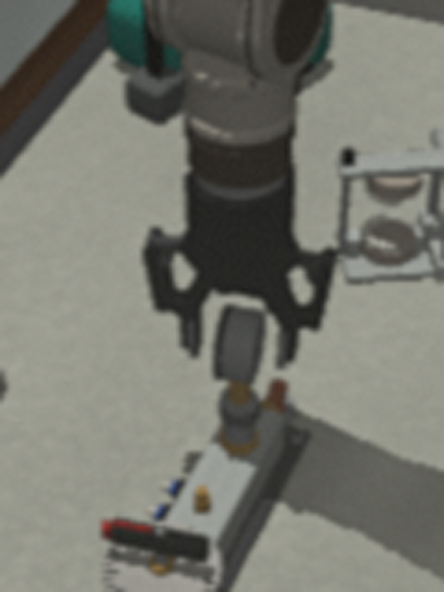

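The case at (240,340) sits centred between the fingers at (190,340) and (288,350). Closing now.

Emit:
{"method": "move_arm", "body": {"motion": [[45,[0,0,0],0],[35,[0,0,0],0],[30,[0,0,0],0],[20,[0,0,0],0],[20,[0,0,0],0],[20,[0,0,0],0],[20,[0,0,0],0],[20,[0,0,0],0],[20,[0,0,0],0],[20,[0,0,0],0]]}}

```text
clock: 4.45
eef_pos: [0.5734, -0.1155, 0.1373]
tool_rot: [0.633, 0.774, -0.0, 0.0]
ft_force: [-0.8, -1.3, 0.6]
grip_width: 0.0294
```

```bash
python3 -c "
from h import *
plan(.5728,-.116,.137,.205)"
```

```text
t 4.45 pos [ 0.5734 -0.1155  0.1373] yawy 0.2 j [-0.2   0.46  0.07  1.18 -0.    1.17] tilt [ 1.e-04 -1.e-04 -1.e+00]
shift [-0.008 -0.013  0.006] roll -0.05 F [-0.82 -1.32  0.58] w 0.0294
```

Emit:
{"method": "move_arm", "body": {"motion": [[20,[0,0,-0.01],0],[20,[0,0,-0.02],0],[20,[0,0,-0.03],0],[20,[0,0,-0.04],0],[20,[0,0,-0.04],0],[20,[0,0,-0.04],0],[20,[0,0,-0.04],0],[20,[0,0,-0.04],0],[20,[0,0,-0.04],0],[20,[0,0,-0.04],0]]}}

```text
clock: 5.45
eef_pos: [0.5732, -0.1154, 0.1393]
tool_rot: [0.633, 0.774, -0.0, -0.0]
ft_force: [1.8, -0.6, -5.5]
grip_width: 0.0296
```

```bash
python3 -c "
from h import *
plan(.5728,-.116,.137,.205)"
```

```text
t 5.45 pos [ 0.5732 -0.1154  0.1393] yawy 0.2 j [-0.2   0.46  0.08  1.19  0.    1.17] tilt [-3.e-04  1.e-04 -1.e+00]
shift [-0.011 -0.009  0.045] roll -0.05 F [ 1.77 -0.56 -5.54] w 0.0296
```

Emit:
{"method": "move_arm", "body": {"motion": [[20,[0,0,-0.01],0],[20,[0,0,-0.02],0],[20,[0,0,-0.02],0],[20,[0,0,-0.02],0],[20,[0,0,-0.02],0],[20,[0,0,-0.02],0],[20,[0,0,-0.02],0],[20,[0,0,-0.02],0],[20,[0,0,-0.02],0],[20,[0,0,-0.02],0]]}}

```text
clock: 6.45
eef_pos: [0.5732, -0.1154, 0.1403]
tool_rot: [0.633, 0.774, -0.0, -0.0]
ft_force: [0.9, -2.3, -5.6]
grip_width: 0.0296
```

```bash
python3 -c "
from h import *
plan(.5728,-.116,.137,.205)"
```

```text
t 6.45 pos [ 0.5732 -0.1154  0.1403] yawy 0.2 j [-0.2   0.46  0.08  1.19 -0.    1.17] tilt [-1.e-04 -0.e+00 -1.e+00]
shift [-0.01  -0.011  0.066] roll -0.05 F [ 0.94 -2.29 -5.62] w 0.0296
```

Still in the float, with seal drag of about 5.6 N.

Emit:
{"method": "move_arm", "body": {"motion": [[20,[0,0,-0.01],0],[20,[0,0,-0.02],0],[20,[0,0,-0.03],0],[20,[0,0,-0.03],0],[20,[0,0,-0.03],0],[20,[0,0,-0.03],0],[20,[0,0,-0.03],0],[20,[0,0,-0.03],0],[20,[0,0,-0.03],0],[20,[0,0,-0.03],0]]}}

```text
clock: 7.45
eef_pos: [0.5733, -0.1154, 0.1418]
tool_rot: [0.633, 0.774, -0.0, 0.0]
ft_force: [0.4, -1.0, -6.5]
grip_width: 0.0295
```

```bash
python3 -c "
from h import *
plan(.5728,-.116,.137,.205)"
```

```text
t 7.45 pos [ 0.5733 -0.1154  0.1418] yawy 0.2 j [-0.2   0.46  0.08  1.19 -0.    1.17] tilt [-0.e+00 -1.e-04 -1.e+00]
shift [-0.01  -0.012  0.096] roll -0.05 F [ 0.39 -1.02 -6.53] w 0.0295
```

Emit:
{"method": "move_arm", "body": {"motion": [[20,[0,0,-0.01],0],[20,[0,0,-0.02],0],[20,[0,0,-0.02],0],[20,[0,0,-0.02],0],[20,[0,0,-0.02],0],[20,[0,0,-0.02],0],[20,[0,0,-0.02],0],[20,[0,0,-0.02],0],[20,[0,0,-0.02],0],[20,[0,0,-0.02],0]]}}

```text
clock: 8.45
eef_pos: [0.5733, -0.1154, 0.1428]
tool_rot: [0.633, 0.774, -0.0, -0.0]
ft_force: [0.6, -1.1, -5.5]
grip_width: 0.0292
```

```bash
python3 -c "
from h import *
plan(.5728,-.116,.137,.205)"
```

```text
t 8.45 pos [ 0.5733 -0.1154  0.1428] yawy 0.2 j [-0.2   0.46  0.08  1.2  -0.    1.17] tilt [-0. -0. -1.]
shift [-0.01  -0.012  0.116] roll -0.05 F [ 0.61 -1.05 -5.46] w 0.0292
```

Emit:
{"method": "move_arm", "body": {"motion": [[20,[0,0,-0.01],0],[20,[0,0,-0.02],0],[20,[0,0,-0.03],0],[20,[0,0,-0.03],0],[20,[0,0,-0.03],0],[20,[0,0,-0.03],0],[20,[0,0,-0.03],0],[20,[0,0,-0.03],0],[20,[0,0,-0.03],0],[20,[0,0,-0.03],0]]}}

```text
clock: 9.45
eef_pos: [0.5731, -0.1153, 0.1441]
tool_rot: [0.633, 0.774, -0.0, -0.0]
ft_force: [1.1, -1.0, -11.6]
grip_width: 0.0295
```

```bash
python3 -c "
from h import *
plan(.5728,-.116,.137,.205)"
```

```text
t 9.45 pos [ 0.5731 -0.1153  0.1441] yawy 0.2 j [-0.2   0.46  0.08  1.2   0.    1.17] tilt [-4.e-04  2.e-04 -1.e+00]
shift [-0.012 -0.009  0.142] roll -0.05 F [  1.14  -0.99 -11.55] w 0.0295
```

The lock is taking up at 11.6 N. I'll add 0.4 mm to sit mid-window and hold there.

Emit:
{"method": "move_arm", "body": {"motion": [[20,[0,0,-0.004],0],[20,[0,0,-0.008],0],[20,[0,0,-0.008],0],[20,[0,0,-0.008],0],[20,[0,0,-0.008],0],[20,[0,0,-0.008],0],[20,[0,0,-0.008],0],[20,[0,0,-0.008],0],[20,[0,0,-0.008],0],[20,[0,0,-0.008],0]]}}

```text
clock: 10.45
eef_pos: [0.5731, -0.1154, 0.1446]
tool_rot: [0.633, 0.774, -0.0, -0.0]
ft_force: [1.2, -0.4, -14.1]
grip_width: 0.0294
```

```bash
python3 -c "
from h import *
plan(.5728,-.116,.137,.205)"
```

```text
t 10.45 pos [ 0.5731 -0.1154  0.1446] yawy 0.2 j [-0.2   0.46  0.09  1.2   0.    1.17] tilt [-4.e-04  1.e-04 -1.e+00]
shift [-0.011 -0.009  0.152] roll -0.05 F [  1.19  -0.42 -14.1 ] w 0.0294
```

The force rose 2.5 N for 0.5 mm, which matches the 5 N/mm sleeve spring, and the pull was held at 12–14 N. Now I lower it and release.

Emit:
{"method": "move_arm", "body": {"motion": [[20,[0,0,0.02],0],[20,[0,0,0.05],0],[20,[0,0,0.08],0],[20,[0,0,0.08],0],[35,[0,0,0.08],0],[50,[0,0,0.08],0],[60,[0,0,0.08],0],[60,[0,0,0.08],0],[60,[0,0,0.08],0],[60,[0,0,0.08],0]]}}

```text
clock: 11.45
eef_pos: [0.5734, -0.1154, 0.1408]
tool_rot: [0.633, 0.774, 0.0, 0.0]
ft_force: [-0.6, 0.1, 0.3]
grip_width: 0.06
```

```bash
python3 -c "
from h import *
plan(.5728,-.116,.25,.2)
s=cam('side')
crop(s,200,60,120,160,3.7,'pics/s3.png')"
```

```text
t 11.45 pos [ 0.5734 -0.1154  0.1408] yawy 0.2 j [-0.2   0.46  0.08  1.19  0.    1.17] tilt [ 2.e-04  1.e-04 -1.e+00]
shift [-0.01  -0.014 -2.185] roll -0.0 F [-0.59  0.11  0.28] w 0.06
```

View pics/s3.png

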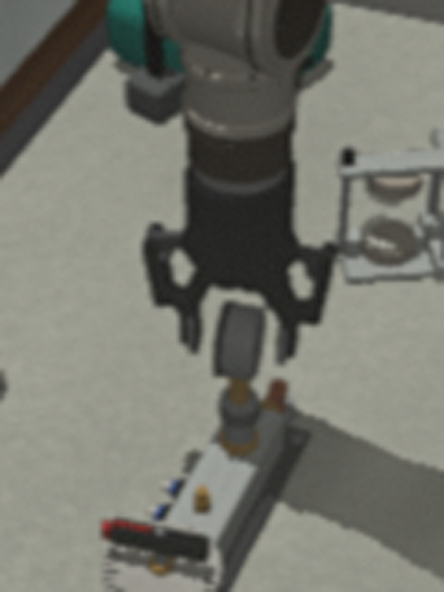

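The fingers are clear on both sides of the case. Now up and over to the valve.

Emit:
{"method": "move_arm", "body": {"motion": [[60,[0,0,-0.2],0],[60,[0,0,-0.6],0],[60,[0,0,-1.0],0],[60,[0,0,-1.4],0],[60,[0,0,-1.8],0],[60,[0,0,-2.1],0],[60,[0,0,-2.2],-1],[60,[0,0,-2.2],-2],[60,[0,0,-2.2],-3],[60,[0,0,-2.2],-4]]}}

```text
clock: 12.5
eef_pos: [0.5734, -0.1154, 0.2517]
tool_rot: [0.456, 0.89, 0.0, 0.0]
ft_force: [0.1, 0.2, 0.2]
grip_width: 0.0599
```

```bash
python3 -c "
from h import *
plan(.573,.0347,.18,1.67)"
```

```text
t 12.5 pos [ 0.5734 -0.1154  0.2517] yawy 0.623 j [-0.2   0.41  0.29  1.45  0.    0.75] tilt [ 1.e-03 -2.e-04 -1.e+00]
shift [2.444 1.744 1.433] roll -10.0 F [0.07 0.21 0.2 ] w 0.0599
```

Emit:
{"method": "move_arm", "body": {"motion": [[60,[0.4,0.3,0],-1],[60,[0.9,0.6,0],-2.1],[60,[1.4,1.0,0],-3.2],[60,[1.9,1.35,0],-4.3],[60,[2.3,1.65,0],-5.4],[60,[2.44,1.74,0.2],-6.5],[60,[2.44,1.74,0.5],-7.6],[60,[2.44,1.74,0.9],-8.7],[60,[2.44,1.74,1.2],-9.7],[60,[2.44,1.74,1.4],-10]]}}

```text
clock: 13.5
eef_pos: [0.573, 0.0346, 0.1801]
tool_rot: [-0.049, 0.999, -0.0, -0.001]
ft_force: [-0.1, -0.7, 0.1]
grip_width: 0.0601
```

```bash
python3 -c "
from h import *
plan(.573,.0347,.077,1.67)
s=cam('side');t=cam('top')
crop(s,190,100,120,160,3.7,'pics/s4.png');crop(t,205,135,140,90,5,'pics/t4.png')"
```

```text
t 13.5 pos [0.573  0.0346 0.1801] yawy 1.669 j [ 0.06  0.41  0.11  1.27  0.   -0.04] tilt [-1.1e-03 -1.0e-04 -1.0e+00]
shift [-3.000e-03  2.000e-03  2.062e+00] roll -0.01 F [-0.14 -0.7   0.08] w 0.0601
```

View pics/s4.png

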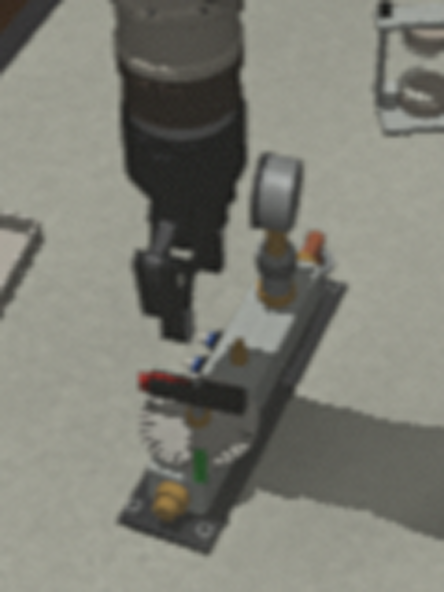

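View pics/t4.png

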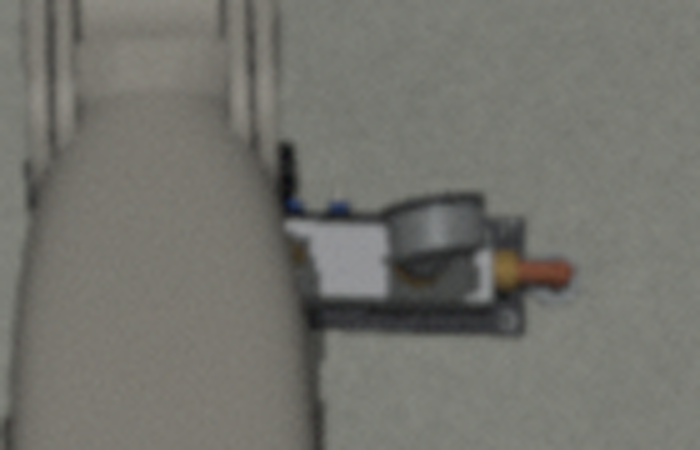

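The side view shows the gripper above the handle, with the bar at (195,390), the red nose at (150,380) and the green marker at (200,465). The gauge stands upright at (275,195). Next I descend over the bar.

Emit:
{"method": "move_arm", "body": {"motion": [[50,[0,0,0.2],0],[50,[0,0,0.5],0],[50,[0,0,0.8],0],[50,[0,0,1.1],0],[50,[0,0,1.4],0],[50,[0,0,1.7],0],[50,[0,0,1.9],0],[50,[0,0,2.02],0],[50,[0,0,2.04],0],[50,[0,0,2.04],0]]}}

```text
clock: 14.6
eef_pos: [0.5738, 0.0345, 0.0791]
tool_rot: [-0.047, 0.999, 0.0, 0.0]
ft_force: [-1.3, -0.1, 0.0]
grip_width: 0.0499
```

```bash
python3 -c "
from h import *
plan(.573,.0347,.077,1.67)
s=cam('side')
crop(s,190,100,120,160,3.7,'pics/s5.png')"
```

```text
t 14.6 pos [0.5738 0.0345 0.0791] yawy 1.666 j [ 0.06  0.49 -0.04  1.04  0.   -0.03] tilt [ 7.e-04  1.e-04 -1.e+00]
shift [0.015 0.006 0.042] roll -0.04 F [-1.26 -0.08  0.05] w 0.0499
```

View pics/s5.png

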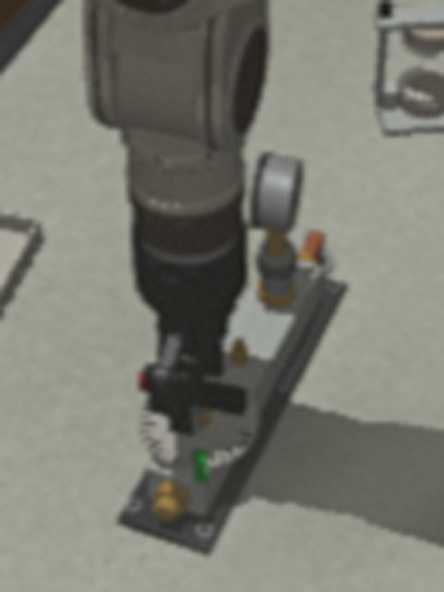

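The finger is in front of the bar at (185,395), the tip clear of the disc, and the red nose still at (143,382). I'll lower 2 mm and close.

Emit:
{"method": "move_arm", "body": {"motion": [[45,[0,0,0.04],0],[38,[0,0,0.04],0],[30,[0,0,0.04],0],[24,[0,0,0.04],0],[18,[0,0,0.04],0],[14,[0,0,0.04],0],[5,[0,0,0.04],0],[5,[0,0,0.04],0],[5,[0,0,0.04],0],[5,[0,0,0.04],0]]}}

```text
clock: 15.65
eef_pos: [0.5734, 0.0344, 0.0769]
tool_rot: [-0.048, 0.999, -0.0, 0.0]
ft_force: [-0.5, -0.9, 2.3]
grip_width: 0.0108
```

```bash
python3 -c "
from h import *
plan(.573,.0347,.077,1.67)
print(get_obs()['ft_torque'])"
```

```text
t 15.65 pos [0.5734 0.0344 0.0769] yawy 1.666 j [ 0.06  0.49 -0.04  1.03 -0.   -0.04] tilt [ 2.e-04 -1.e-04 -1.e+00]
shift [ 0.008  0.007 -0.002] roll -0.04 F [-0.51 -0.88  2.26] w 0.0108
[-0.15901189  0.12797081  0.13266167]
```

```bash
python3 -c "
from h import *
t=cam('top');s=cam('side')
for z in(.064,.067):
  for p,c in(((224.18,190.05),t),((243.67,224.54),s)):
    g=onz(c,*p,z);print(g,np.arctan2(g[1]-.0345,g[0]-.5732),np.hypot(g[1]-.0345,g[0]-.5732))
"
```

```text
[0.55477294 0.07424106 0.064     ] 2.0049664784697487 0.043805345416534976
[0.55828298 0.07345753 0.064     ] 1.9364790768253324 0.04171578271580821
[0.55429436 0.07411007 0.067     ] 2.016114435431522 0.04389055246511804
[0.55727155 0.07550865 0.067     ] 1.9412775325830909 0.04399346335179463
```

Emit:
{"method": "move_arm", "body": {"motion": [[5,[0,0,0],-0.5],[5,[0,0,0],-1.5],[5,[0,0,0],-2.5],[5,[0,0,0],-3.5],[5,[0,0,0],-4.5],[5,[0,0,0],-5.5],[5,[0,0,0],-6.5],[5,[0,0,0],-7.5],[5,[0,0,0],-8.5],[5,[0,0,0],-9.0]]}}

```text
clock: 16.75
eef_pos: [0.5737, 0.0339, 0.0769]
tool_rot: [-0.497, 0.868, -0.001, 0.0]
ft_force: [-0.2, -1.0, 2.0]
grip_width: 0.011
```

```bash
python3 -c "
from h import *
plan(.5734,.0344,.077,1.67)
print(get_obs()['ft_torque'])
s=cam('side')
crop(s,190,100,120,160,3.7,'pics/s6.png')"
```

```text
t 16.75 pos [0.5737 0.0339 0.0769] yawy 2.61 j [ 0.06  0.49 -0.04  1.03 -0.   -0.98] tilt [ 7.e-04 -8.e-04 -1.e+00]
shift [-0.005  0.01  -0.002] roll 8.98 F [-0.24 -0.99  1.96] w 0.011
[-0.34135342  0.03874925 -0.17519306]
```

View pics/s6.png

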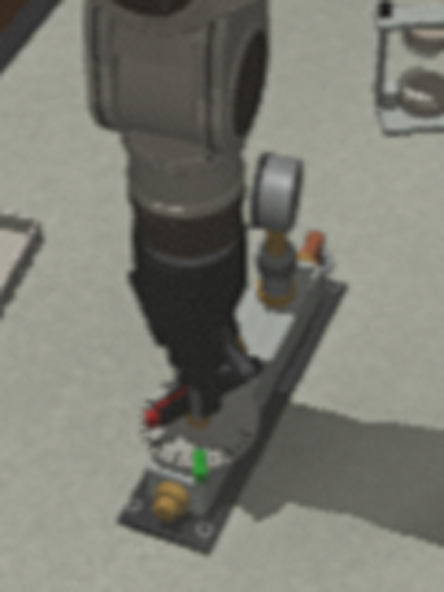

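The handle follows: the red nose has moved to (152,416), and the marker is unmoved at (200,465).

Emit:
{"method": "move_arm", "body": {"motion": [[5,[0,0,0],-0.5],[5,[0,0,0],-1.5],[5,[0,0,0],-2.5],[5,[0,0,0],-3.5],[5,[0,0,0],-4.5],[5,[0,0,0],-5.5],[5,[0,0,0],-6.3],[5,[0,0,0],-6.8],[5,[0,0,0],-7.0],[5,[0,0,0],-7.0]]}}

```text
clock: 17.8
eef_pos: [0.5742, 0.0339, 0.0769]
tool_rot: [0.774, -0.634, 0.001, -0.0]
ft_force: [2.2, -3.6, 0.1]
grip_width: 0.0109
```

```bash
python3 -c "
from h import *
plan(.5734,.0344,.077,1.67)
print(get_obs()['ft_torque'])
s=cam('side')
print(masks(s,(210,190,60,60)))
crop(s,210,180,60,60,9,'pics/s7.png')"
```

```text
t 17.8 pos [0.5742 0.0339 0.0769] yawy -2.943 j [ 0.06  0.49 -0.04  1.03 -0.   -1.71] tilt [ 0.0015 -0.001  -1.    ]
shift [-0.013  0.013 -0.002] roll 15.95 F [ 2.18 -3.61  0.08] w 0.0109
[-0.59507242 -0.34930793 -0.02170503]
{'red': (np.float64(239.8125), np.float64(215.1875), 16), 'green': (np.float64(243.52173913043478), np.float64(225.04347826086956), 23)}
```

View pics/s7.png

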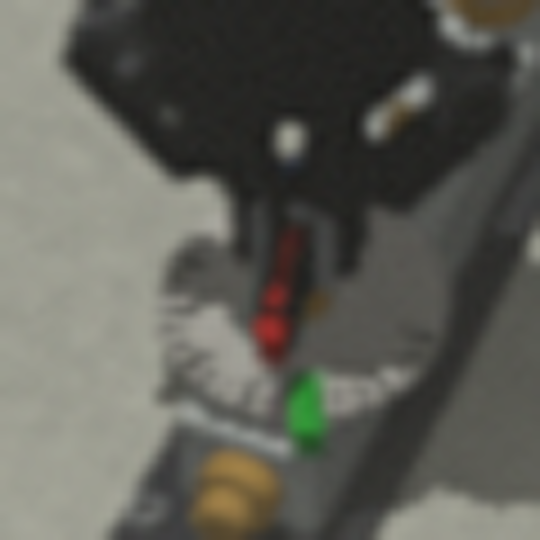

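The red nose tip is at (272,345) in this crop, just short of the green marker at (305,405). I'll let go, move aside and measure accurately.

Emit:
{"method": "move_arm", "body": {"motion": [[12,[0,0,0],0],[25,[0,0,0],0],[40,[0,0,0],0],[50,[0,0,0],0],[50,[0,0,-0.2],0],[50,[0,0,-0.6],0],[50,[0,0,-1.0],0],[50,[0,0,-1.4],0],[50,[0,0,-1.7],0],[50,[0,0,-1.8],0]]}}

```text
clock: 18.85
eef_pos: [0.5746, 0.0347, 0.1695]
tool_rot: [0.774, -0.633, 0.001, -0.002]
ft_force: [-0.1, 1.0, 0.1]
grip_width: 0.0503
```

```bash
python3 -c "
from h import *
plan(.50,.24,.17,-2.943)"
```

```text
t 18.85 pos [0.5746 0.0347 0.1695] yawy -2.942 j [ 0.06  0.42  0.09  1.24  0.   -1.71] tilt [ 4.1e-03  5.0e-04 -1.0e+00]
shift [-4.32   0.647 -0.015] roll 0.01 F [-0.09  1.05  0.09] w 0.0503
```

Emit:
{"method": "move_arm", "body": {"motion": [[50,[-0.5,0.06,0],0],[50,[-1.2,0.18,0],0],[50,[-2.0,0.3,0],0],[50,[-2.8,0.4,0],0],[50,[-3.5,0.5,0],0],[50,[-4.0,0.6,0],0],[50,[-4.3,0.65,0],0],[50,[-4.3,0.65,0],0],[50,[-4.3,0.65,0],0],[50,[-4.3,0.65,0],0]]}}

```text
clock: 19.85
eef_pos: [0.4993, 0.2376, 0.1666]
tool_rot: [0.774, -0.634, 0.0, 0.0]
ft_force: [-0.7, -0.1, -1.3]
grip_width: 0.05
```

```bash
python3 -c "
from h import *
plan(.5734,.0344,.17,-2.943)
t=cam('top');s=cam('side')
crop(t,210,155,60,60,9,'pics/t8.png');crop(s,170,100,120,160,3.7,'pics/s8.png')
print(masks(t,(210,160,50,50)),masks(s,(210,190,60,60)))"
```

```text
t 19.85 pos [0.4993 0.2376 0.1666] yawy -2.943 j [ 0.44  0.38  0.03  1.22 -0.   -1.32] tilt [-1.e-04 -5.e-04 -1.e+00]
shift [ 4.276 -0.652 -0.066] roll -0.0 F [-0.7  -0.14 -1.34] w 0.05
{'red': (np.float64(229.23809523809524), np.float64(183.61904761904762), 21), 'green': (np.float64(223.85714285714286), np.float64(190.1904761904762), 21)} {'red': None, 'green': None}
```

View pics/t8.png

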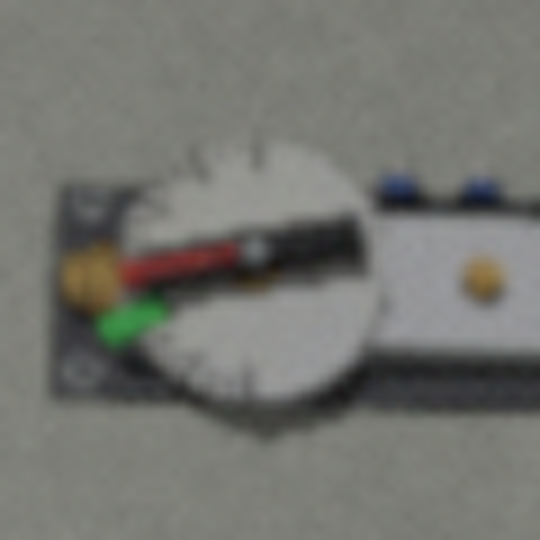

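View pics/s8.png

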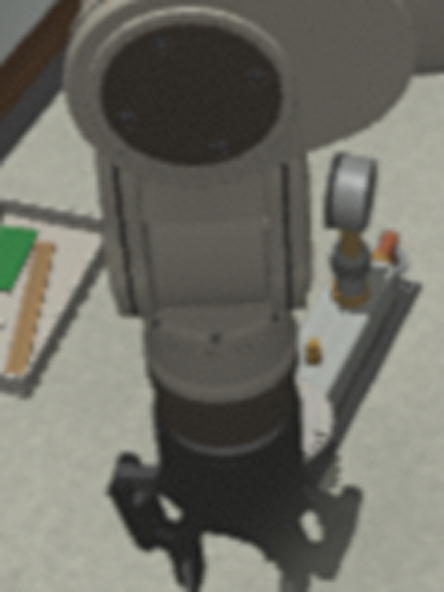

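```bash
python3 -c "
from h import *
t=cam('top')
T=lambda x,y:(210+(x+.5)/9-.5,155+(y+.5)/9-.5)
im=t['color'].astype(int);r,g,b=im[...,0],im[...,1],im[...,2]
sub=lambda w:[(x,y,k) for (y,x),k in np.ndenumerate(w) if k>0 and 212<=x<252 and 165<=y<205]
def pc(w,z,name):
  S=sub(w);P=np.array([onz(t,x,y,z)[:2] for x,y,k in S]);W=np.array([k for *_,k in S],float);m=(P*W[:,None]).sum(0)/W.sum();C=np.cov(P.T,aweights=W);e,V=np.linalg.eigh(C)
  a=np.arctan2(V[1,1],V[0,1])%np.pi
  print(name,m.round(4),'pca',a.round(3),'rad',np.arctan2(m[1]-.0346,m[0]-.5733).round(3),np.hypot(*(m-[.5733,.0346])).round(4),len(S))
pc(np.clip(r-np.maximum(g,b)-45,0,80)*(b<g+15)*(g<60),.102,'red stripe')
pc(np.clip(g-np.maximum(r,b)-30,0,80),.066,'green')
tip=onz(t,*T(118,275),.094);print('tip',tip,np.arctan2(tip[1]-.0346,tip[0]-.5733))
hub=onz(t,*T(257,250),.102);print('hub',hub)
end=onz(t,*T(365,241),.1);print('end',end,'bar angle',np.arctan2(*(tip-end)[[1,0]]))
for p in[(102,331),(170,311)]:
  q=onz(t,*T(*p),.066);print('mk',q,np.arctan2(q[1]-.0346,q[0]-.5733),np.hypot(q[1]-.0346,q[0]-.5733))
"
```

```text
red stripe [0.5668 0.0622] pca 1.826 rad 1.803 0.0283 20
green [0.554  0.0747] pca 1.953 rad 2.02 0.0445 26
tip [0.56431992 0.07776228 0.094     ] 1.7759238109079722
hub [0.57219311 0.03326658 0.102     ]
end [ 0.57635644 -0.00118718  0.1       ] bar angle 1.722089813270332
mk [0.55038577 0.083707   0.066     ] 2.007383799049294 0.05419003292364483
mk [0.55757191 0.06169486 0.066     ] 2.0967409470172034 0.03132897058180665
```

```bash
python3 -c "
from h import *
s=cam('side')
S=lambda x,y:(210+(x+.5)/9-.5,180+(y+.5)/9-.5)
for ax in((.5732,.0345),(.5726,.034)):
  for n,p,z in(('nose tip',(272,352),.092),('nose mid',(270,325),.094),('mk outer top',(308,432),.067),('mk inner top',(309,385),.067),('mk centroid',(306,410),.066)):
    q=onz(s,*S(*p),z);print(n,q.round(4),np.arctan2(q[1]-ax[1],q[0]-ax[0]).round(3),np.hypot(q[1]-ax[1],q[0]-ax[0]).round(4))
"
```

```text
nose tip [0.5657 0.079  0.092 ] 1.737 0.0452
nose mid [0.5695 0.0717 0.094 ] 1.669 0.0374
mk outer top [0.5531 0.0844 0.067 ] 1.954 0.0538
mk inner top [0.5597 0.0686 0.067 ] 1.949 0.0367
mk centroid [0.5571 0.0767 0.066 ] 1.935 0.0451
nose tip [0.5657 0.079  0.092 ] 1.722 0.0456
nose mid [0.5695 0.0717 0.094 ] 1.652 0.0378
mk outer top [0.5531 0.0844 0.067 ] 1.941 0.0541
mk inner top [0.5597 0.0686 0.067 ] 1.928 0.037
mk centroid [0.5571 0.0767 0.066 ] 1.919 0.0454
```

Both views agree that about 0.22 rad remains: 0.22 from the side view and 0.23 from the top. I'll go back and regrasp.

Emit:
{"method": "move_arm", "body": {"motion": [[50,[0.5,-0.06,0],0],[50,[1.2,-0.18,0],0],[50,[2.0,-0.3,0],0],[50,[2.8,-0.4,0],0],[50,[3.5,-0.5,0],0],[50,[4.0,-0.6,0],0],[50,[4.28,-0.65,0],0],[50,[4.28,-0.65,0],0],[50,[4.28,-0.65,0],0],[50,[4.28,-0.65,0],0]]}}

```text
clock: 21.05
eef_pos: [0.5727, 0.0366, 0.1666]
tool_rot: [0.775, -0.632, -0.0, 0.0]
ft_force: [0.2, 0.3, 0.6]
grip_width: 0.0498
```

```bash
python3 -c "
from h import *
plan(.5734,.0344,.077,-2.943)"
```

```text
t 21.05 pos [0.5727 0.0366 0.1666] yawy -2.94 j [ 0.06  0.42  0.09  1.24  0.   -1.71] tilt [-5.e-04  4.e-04 -1.e+00]
shift [ 0.047 -0.005  1.793] roll 0.03 F [0.2  0.34 0.56] w 0.0498
```

Emit:
{"method": "move_arm", "body": {"motion": [[50,[0.04,0,0.3],0],[50,[0.04,0,0.7],0],[50,[0.04,0,1.1],0],[50,[0.04,0,1.5],0],[50,[0.04,0,1.75],0],[50,[0.04,0,1.79],0],[40,[0.04,0,1.79],0],[30,[0.04,0,1.79],0],[20,[0.04,0,1.79],0],[14,[0.04,0,1.79],0]]}}

```text
clock: 22.05
eef_pos: [0.5742, 0.0335, 0.0781]
tool_rot: [0.774, -0.633, 0.001, -0.001]
ft_force: [0.1, -0.4, -0.2]
grip_width: 0.0138
```

Emit:
{"method": "move_arm", "body": {"motion": [[5,[0,0,0],0],[5,[0,0,0],0],[5,[0,0,0],0],[5,[0,0,0],-0.4],[5,[0,0,0],-0.9],[5,[0,0,0],-1.4],[5,[0,0,0],-1.9],[5,[0,0,0],-2.1],[5,[0,0,0],-2.1],[5,[0,0,0],-2.1]]}}

```text
clock: 23.05
eef_pos: [0.5745, 0.0336, 0.0782]
tool_rot: [0.839, -0.544, 0.001, -0.001]
ft_force: [0.8, 0.2, 5.5]
grip_width: 0.0107
```

```bash
python3 -c "
from h import *
plan(.5734,.0344,.077,-2.943)
s=cam('side')
crop(s,210,180,60,60,9,'pics/s9.png')"
```

```text
t 23.05 pos [0.5745 0.0336 0.0782] yawy -2.722 j [ 0.06  0.49 -0.04  1.04  0.   -1.93] tilt [ 2.2e-03  3.0e-04 -1.0e+00]
shift [-0.024  0.013  0.024] roll 2.11 F [0.77 0.18 5.53] w 0.0107
```

View pics/s9.png

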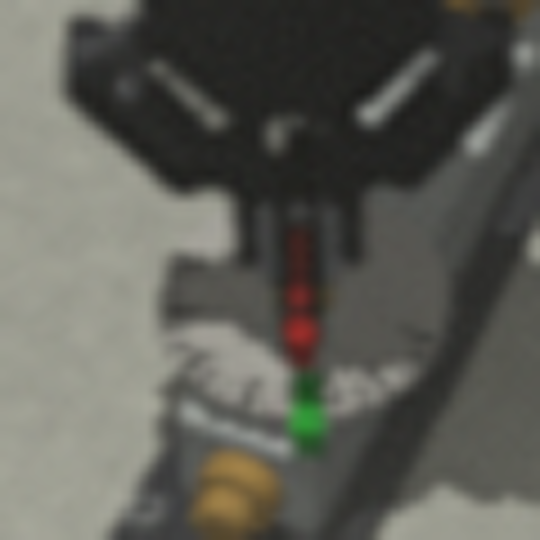

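In this view the red nose at (301,340) points straight at the green marker at (308,415). I'll release, move off and check from above.

Emit:
{"method": "move_arm", "body": {"motion": [[12,[0,0,0],0],[25,[0,0,0],0],[40,[0,0,0],0],[50,[0,0,0],0],[50,[0,0,-0.2],0],[50,[0,0,-0.6],0],[50,[0,0,-1.0],0],[50,[0,0,-1.4],0],[50,[0,0,-1.7],0],[50,[0,0,-1.8],0]]}}

```text
clock: 24.1
eef_pos: [0.5748, 0.0335, 0.1699]
tool_rot: [0.839, -0.544, 0.002, -0.001]
ft_force: [0.6, -0.3, 0.3]
grip_width: 0.05
```

```bash
python3 -c "
from h import *
plan(.42,.27,.17,-2.72)"
```

```text
t 24.1 pos [0.5748 0.0335 0.1699] yawy -2.722 j [ 0.06  0.42  0.1   1.24 -0.   -1.93] tilt [ 4.1e-03  2.0e-04 -1.0e+00]
shift [-5.581  0.9   -0.014] roll -0.02 F [ 0.62 -0.28  0.34] w 0.05
```

Emit:
{"method": "move_arm", "body": {"motion": [[50,[-0.5,0.06,0],0],[50,[-1.2,0.18,0],0],[50,[-2.0,0.3,0],0],[50,[-2.8,0.4,0],0],[50,[-3.5,0.5,0],0],[50,[-4.2,0.6,0],0],[50,[-4.9,0.75,0],0],[50,[-5.4,0.9,0],0],[50,[-5.6,0.9,0],0],[50,[-5.6,0.9,0],0]]}}

```text
clock: 25.1
eef_pos: [0.4179, 0.2717, 0.1671]
tool_rot: [0.84, -0.543, 0.0, 0.0]
ft_force: [0.0, -1.4, -0.2]
grip_width: 0.0498
```

```bash
python3 -c "
from h import *
t=cam('top');s=cam('side')
crop(t,210,155,60,60,9,'pics/t10.png');crop(t,60,80,400,250,2,'pics/t10w.png');crop(s,210,130,90,125,4.8,'pics/s10.png')"
```

```text
(no output)
```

View pics/t10.png

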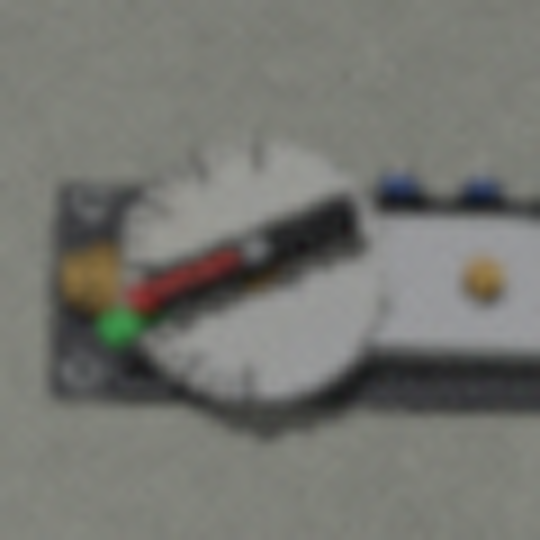

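View pics/t10w.png

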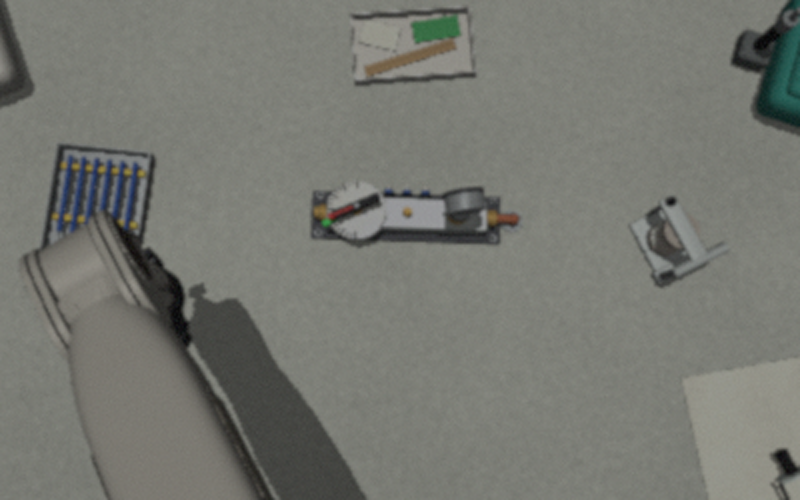

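View pics/s10.png

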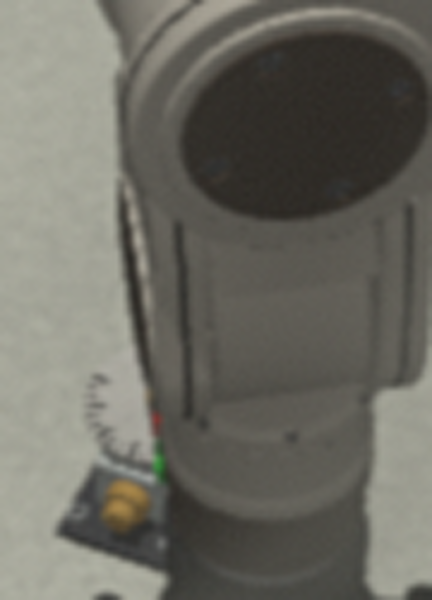

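From above, the red tip at (130,303) overlies the green marker at (122,328). Now to check the angle numerically.

```bash
python3 -c "
from h import *
t=cam('top')
T=lambda x,y:(210+(x+.5)/9-.5,155+(y+.5)/9-.5)
tip=onz(t,*T(130,303),.094);end=onz(t,*T(357,214),.1)
hub=onz(t,*T(257,250),.102);mk=onz(t,*T(102,331),.066)
print(tip,end,'bar',np.arctan2(*(tip-end)[[1,0]]))
for ax in((.5732,.0345),(.5726,.034),(.5722,.0335)):
  a=[np.arctan2(q[1]-ax[1],q[0]-ax[0]) for q in(tip,mk)];print(a,'y of pointer mm',44*np.sin(a[0]-a[1]))
"
```

```text
[0.55531364 0.07362106 0.094     ] [0.58507944 0.00157845 0.1       ] bar 1.9626037364374043
[np.float64(1.9996260510248454), np.float64(2.004933417864932)] y of pointer mm -0.23352304464179183
[np.float64(1.9821925345527247), np.float64(1.9910721265540747)] y of pointer mm -0.3906969137888764
[np.float64(1.9691765016584064), np.float64(1.9806739892570937)] y of pointer mm -0.5058783086408114
```

```bash
python3 -c "
from h import *
o=get_obs();print(o['clock'],o['ft_force'].round(2));print(job_done())"
```

```text
25.25 [0.17 0.81 1.23]
the job is handed in; nothing more can be done
None
```

The gauge is tug-tested, the valve is open to the green marker, and the job was handed in at 25 s. No verdict is reported.

- **Gauge:** I raised it in small steps. It moved through its float at about 5.6 N, then the lock took up. I held the pull for over a second at 11.6 to 14.1 N, stiffening by about 5 N/mm as the sleeve should. That peak is a little above the 12 N asked for but well under 25 N. I estimate the sleeve rose 1.6 to 2.2 mm. I then lowered the gauge and released it. I did not measure the sleeve's return directly, but the force read about zero after release and the gauge looked upright.
- **Valve:** I turned the handle counter-clockwise in two grasps. The last top-view check puts the pointer 0.2 to 0.5 mm short of the marker line, against 4.5 mm allowed.
- **Disagreements:**
    - The top and side views differed by about 0.06 rad on the marker's absolute angle. They agreed within about 0.02 rad on the turn still left (0.22 to 0.23 rad), so I used that.
    - The bar-direction estimate was about 0.03 rad lower, still in tolerance.
    - The arm blocked the side view in the final check, so that check rests on the top view alone.
- **Rest of the bench:** The marker did not appear to move between pictures. The articulator and the visible part of the cassette looked undisturbed, and the arm stopped clear of everything. The arm hid part of the cassette in the last picture.

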